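Take a loaf from the bread box and close its stayed lid

ROBOT

A 7-joint arm with a two-finger parallel gripper is mounted at the origin on the work surface. World frame = base frame: x ahead of the robot, y to its left, z up, the work surface at z = 0. Lengths are in mm, angles in rad, forces in N, time in s.
With the tool pointing down it reaches from about 425 to 875 mm from the base axis. Payload 4.7 kg.
Tool frame: the origin (TCP) lies midway between the tips of the shut fingers; the grasp point (between the pads) lies 19 mm behind it (env.grasp_offset is the distance from the TCP to the grasp point, in mm); z points along the fingers, y is the direction in which the jaws open and shut (so a half turn about z gives the same grasp; the last joint's range is limited). The gripper opens to 85 mm and grips with 20 to 120 N. Pads are 22 mm wide; open, the fingers measure 114 mm over their backs; the gripper's body (76 mm by 85 mm) begins 54 mm behind the grasp point. The pads swing forward as they close: fully open they stand 13 mm farther back than shut.
Start: joints at [-1.197, 0.321, -0.07, 1.45, 0.023, 1.371, -0.057], TCP at [228.884, 608.389, 231.349] pointing down, gripper open.
Joint ranges: [-2.86, 2.86], [-0.3, 2.09], [-1.38, 1.24], [0.06, 2.45], [-1.56, 4.7], [0.09, 2.05], [-2.69, 2.69]. Speed limits (rad/s): [2.57, 2.57, 3.14, 3.14, 3.14, 3.14, 3.14].

INTERFACE

Orientations are given as a unit quaternion [w, x, y, z].
In Python, from workcell import env gives the robot as it stands.
- The arm moves only by the tool jog_arm, never from a script. Its argument "commands" is a list of rows, each a list of 3 entries, a list of its own where there are three numbers: the closure in counts, from 0 (fully open) to 255 (shut), then the shift along the tool's x, y, z in units of 25 mm (1.0 is 25 mm), then the turn about the tool's z in degrees. In form: [[hand, [tx, ty, tz], roll], ...]. A call has 1 to 5 rows; each row is the pose to reach, as a shift and turn from the pose commanded when the call began, along the tool's axes at that moment; what a row does not reach only later rows make up. A row lasts 1/12 s, in which the tool goes at most 41.7 mm and 7.16 degrees, less where a joint would pass 70% of its speed; a pose out of reach is approached as far as the arm can. A call with a gripper value outside its range is refused whole. The fingers move at their own pace and stop on an object; the grip force is fixed at half the most. Time passes only in rows, so rows that repeat a pose let the fingers close. It gives the time, the measured TCP pose, the force and the opening at its end, in the units of the state.
- env.read_state(): the state, without advancing time (a new reading comes with each control period).
- env.read_camera(name): name is "scene" or "top"; returns the picture (400x640x3 uint8, blue, green, red); there is no depth.
- env.camera_model(name): a dict with "camera_matrix" (3x3 intrinsics, pixels), "dist_coeffs" ([k1, k2, p1, p2, k3] as OpenCV has them; the pictures are not rectified), "rvec" (rotation vector, rad) and "tvec" (3), from world to camera coordinates, as OpenCV has them. Camera axes: x right, y down, z forward; pixel columns grow to the right and rows downward; lengths in mm; the calibration is good to about 2 mm. A picture is of the moment at which its call begins. camera_model takes no time and is no camera call.
- env.job_done(): hands the job in, once; it reports no verdict.
The state is a dict: "clock": time; "joints": joint angles; "dq": joint speeds; "tau": joint torques, N m; "tcp_pos": TCP position; "tcp_rot": TCP orientation; "force": force on the tool from outside, world axes, zero at the start; "moment": the same for the moment, N m; "opening": finger opening in mm.
Only numpy, scipy, OpenCV 4.12 (cv2) and the standard library are available. Lean on these libraries where they do the work, as an engineer would, in place of code of your own. Each camera call takes 0.05 s, during which the arm holds its last target.

TASK

Lift the loaf out of the open bread box and lay it upright and lengthways on the middle of the chopping board, leaving the round bun in the box; set it down, do not drop it. Then lift the elbow of the locked lid stay by its knob, so that the stay breaks and folds, and bring the lid down without slamming it until it is fully shut. Leave the mug and the jar alone.

Things in the scene. Friction and masses are not known exactly. Their poses are not given: they have to be found in the camera images.
- bread_box: Fixed open-topped box of pale wood, 220 deep (its x) x 300 wide (its y) x 95 high, walls and floor 8 thick. Origin: centre of its underside; z up. Its front faces its -x (roughly towards the robot); the lid is hinged on the rear (+x) rim; the lid stay is on the outside of its -y end wall.
- lid_hinge (a point): Middle of the lid's hinge line, on the box's rear top edge: 110 behind (+x) the box's origin and 96 above it. The hinge line runs along the box's y. Axes as the box's.
- lid (a joint): The lid: pale wooden board, 232 from hinge to front edge, 300 wide, 11 thick. 0 = open, leaning 5 degrees back past upright (start); grows as it comes down; 1.658 = fully shut, flat on the rim. At value v it stands 1.658 - v above level. Stiff hinge (0.55 N m): it stays where left and takes up to 6 N at the front edge to move, to the very end. The locked stay keeps it from coming down.
- lid_middle (a point): Point on the lid's outer face (the top when shut), 116 from the hinge line, half-way along the width. Its x axis points to the hinge, its z axis is that face's outward normal (up when shut, to the rear when open).
- lid_edge (a point): Point on the lid's outer face at its front edge (the top edge while it is open), 232 from the hinge line, half-way along the width. Axes as lid_middle's. Shut, the front edge overhangs the front wall by 12.
- stay (a joint): The lid stay: two flat steel strips 13 wide, 102 between pivots, end to end outside the box's -y end, from box to elbow to lid. Value v = turn of the lower strip: 0 = locked, elbow sagging 16 past straight towards the hinge, on its stop; 0.16 = straight; more = folding, elbow going up and forward, drawing the lid down (10 N); 2.19 = lid shut. The lower strip points 2.441 - v above box -x.
- stay_knob (a point): Mid-length of the round black knob (a short rod) at the stay's elbow, standing out along the box's -y: 70 long, 15 thick, a 20 thick collar on its last 9. In the box frame its root is at y -163, this point at -198, its end at -233. Locked: x +73, z 127. Below it and between it and the hinge is open space. Push, hook or pinch it.
- stay_pivot (a point): Point on the axis of the stay's lower pivot, level along the box's y with stay_knob: box frame x -5, y -198, z 61. Axes as the box's. The knob moves in an upright circle of radius 102 about it, in the box's x-z plane.
- loaf_center (a point): Centre (half-way up) of the small firm tin loaf, brown with four slashes on top, 140 long (its x) x 54 wide (its y) x 70 high, 0.15 to 0.3 kg. It stands in the box, its length roughly along the box's x, about 70 to one side or the other of the middle; its top is 78 above the box's underside. z is up.
- bun_center (a point): Centre of a round bun, 76 across, 48 high, in the box in the other half from the loaf. It stays in the box.
- board: Fixed dark wooden chopping board, 260 long (its x) x 180 wide (its y) x 16 thick, lying flat. Origin: centre of its underside.
- mug: White mug, 76 across without its handle, 85 high; bystander. Origin: centre of its underside.
- jar: Closed amber jar, 66 across, 85 high; bystander. Origin: centre of its underside.
There are look-alikes about, which are no part of the job. There is more than one size of the part that bears loaf_center; the job needs the largest. What is shaped like the part that bears bun_center but green is not meant.

How it is judged (in metres and radians):
On the way, in this order (a step that is already met when the one before it is completed fails the run):
1. the loaf lies upright and lengthways on the middle of the board, let go (x of loaf_center in the frame of board between -0.06 and 0.06 m and y of loaf_center in the frame of board between -0.05 and 0.05 m and z of loaf_center in the frame of board below 0.06 m and angle between loaf_center's own z axis and vertical below 0.12 rad and angle between the x axis of loaf_center and the x axis of board, either way round below 0.35 rad and contact force between the fingers and loaf below 0.2 N), for 0.2 s.
2. the stay is lifted out of its lock and folding (value of joint stay above 0.4 rad), for 0.1 s.
3. the lid is fully shut (value of joint lid above 1.628 rad), for 0.2 s.
At the end, for the whole second after the job is handed in: Lid shut to within 0.03 rad; loaf upright on the board (tilt under 0.12 rad), centre within 60 mm lengthways and 50 mm sideways of the board's middle, its length within 0.35 rad of the board's, let go and still; bun in the box; mug and jar where they stood (within 40 mm) (all of step 1 and linear speed of loaf below 0.02 m/s and value of joint lid above 1.628 rad and x of bun_center in the frame of bread_box between -0.1 and 0.1 m and y of bun_center in the frame of bread_box between -0.14 and 0.14 m and z of bun_center in the frame of bread_box below 0.09 m); the robot touches nothing.
It fails at once if the loaf is dropped or thrown (faster than 0.6 m/s while not held) (linear speed of loaf above 0.6 m/s and contact force between the fingers and loaf below 0.2 N).
It fails at once if the lid is slammed (faster than 2.5 rad/s just before it shuts) (value of joint lid above 1.4 rad and velocity of joint lid above 2.5 rad/s).
It fails at once if the bun is lifted out of the box (z of bun_center in the frame of bread_box above 0.1 m).
It fails at once if the mug or the jar is pushed (over 40 mm) or tipped (distance of any of mug, jar from where it was at the start of the episode above 0.04 m or angle between any of mug, jar's own z axis and vertical above 0.3 rad).
It also fails if it takes over 72 s, if anything falls off the work surface, if the arm or the gripper's body presses on something with over 40 N, if the wrist force passes 120 N, or if a joint passes its speed limit or range.

## Working session

There is one attempt and no reset: what is moved stays moved. The work goes in short steps, Python scripts to look and compute and a tool call to move; the robot and the scene stay as the last step left them, time stands still between calls to the robot, and variables do not carry over. Pictures are saved under pics/ and viewed, and the job is handed in when it is done.

Besides the shell and the picture viewer there is one more tool, called after "Request:" as a command line: name --argument value ..., lists and objects as JSON in quotes. jog_arm: Moves the arm, as the interface text tells. Its arguments: {"type":"object","properties":{"commands":{"type":"array"}},"required":["commands"]}

```bash
ls; mkdir -p pics; python3 - <<'E'
from workcell import env
import cv2
for n in ("scene","top"):
    cv2.imwrite(f"pics/{n}0.png",env.read_camera(n))
    print(env.camera_model(n))
print(env.read_state(), env.grasp_offset)
E
```

```text
pics
{'camera_matrix': array([[439.34262383,   0.        , 308.54232035],
       [  0.        , 439.34262383, 200.87149589],
       [  0.        ,   0.        ,   1.        ]]), 'dist_coeffs': array([0.01216364, 0.        , 0.        , 0.        , 0.        ]), 'rvec': array([ 2.43306005,  1.00552182, -0.25912347]), 'tvec': array([-419.84580228, -214.6152454 , 1567.59902577])}
{'camera_matrix': array([[416.19758106,   0.        , 320.0559547 ],
       [  0.        , 416.19758106, 200.07942133],
       [  0.        ,   0.        ,   1.        ]]), 'dist_coeffs': array([-0.03220991,  0.        ,  0.        ,  0.        ,  0.        ]), 'rvec': array([ 2.21797974, -2.17149935,  0.07585802]), 'tvec': array([  18.1417877 ,  587.57616876, 1200.7892586 ])}
{'clock': 0.1, 'joints': array([-1.19690813,  0.32175564, -0.07011281,  1.45156941,  0.02263731,
        1.37081445, -0.0568446 ]), 'dq': array([ 2.85290471e-05, -1.37287348e-03, -4.66407944e-05, -2.88639393e-03,
        4.68972726e-04,  8.79701107e-04,  1.30444935e-04]), 'tau': array([ 2.41513380e-04, -4.94872999e+01, -3.83688435e-01, -3.15206552e+01,
        1.30910572e-02,  7.42168806e-03,  2.49993839e-07]), 'tcp_pos': array([228.71663356, 607.90368774, 230.32048104]), 'tcp_rot': array([-9.67457800e-05,  1.78867401e-01,  9.83872796e-01, -8.74426054e-04]), 'force': array([ 0.34339962, -0.24275315, -0.85390475]), 'moment': array([-0.02128895,  0.02045143,  0.02218109]), 'opening': 85.29294467661957} 18.700000000000003
```

View pics/scene0.png

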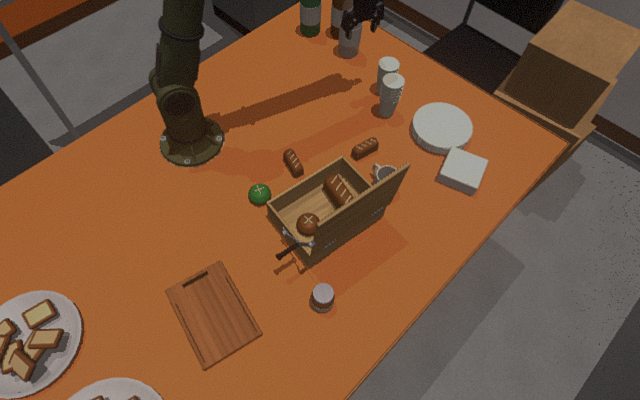

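View pics/top0.png

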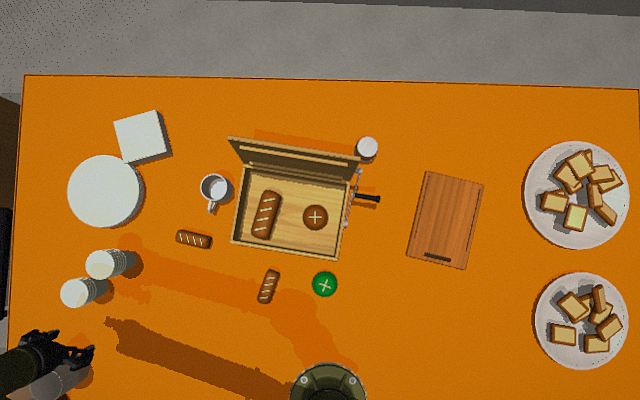

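The top view shows the box at about (295,200), the loaf at (266,214), the bun at (316,217), the knob at (368,198), the board at (445,220), the jar at (367,148) and the mug at (214,188). Next I'll enlarge it to measure.

```bash
python3 - <<'E'
import cv2
a=cv2.imread("pics/top0.png")
cv2.imwrite("pics/t1.png",cv2.resize(a[120:280,190:390],None,fx=4,fy=3.75*4/3.75,interpolation=cv2.INTER_CUBIC)[:600])
cv2.imwrite("pics/t2.png",cv2.resize(a[160:280,390:500],None,fx=5,fy=5,interpolation=cv2.INTER_CUBIC))
a=cv2.imread("pics/scene0.png")
cv2.imwrite("pics/s1.png",cv2.resize(a[140:290,240:420],None,fx=4,fy=4,interpolation=cv2.INTER_CUBIC))
E
```

```text
(no output)
```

View pics/t1.png

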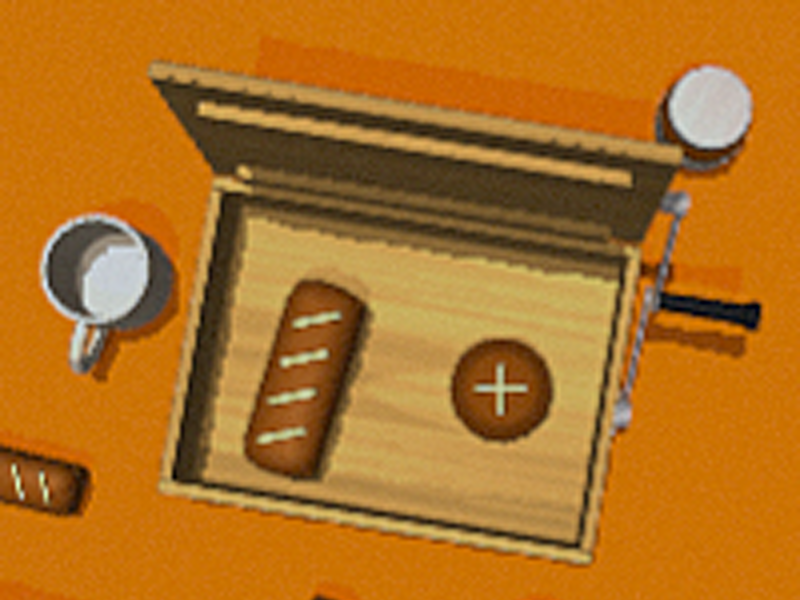

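View pics/t2.png

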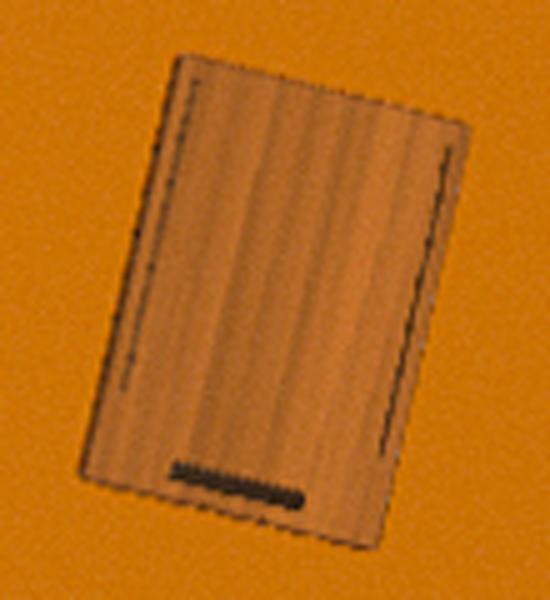

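View pics/s1.png

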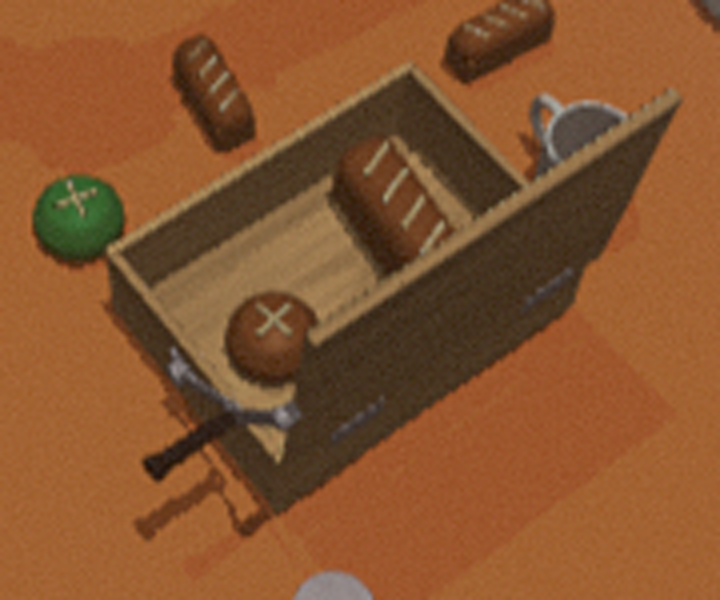

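```bash
cat > h.py <<'E'
import numpy as np, cv2, json
from workcell import env
def ray(n,px,z):
    m=env.camera_model(n); K,d=m["camera_matrix"],m["dist_coeffs"]
    R,_=cv2.Rodrigues(m["rvec"]); t=np.array(m["tvec"])
    u=cv2.undistortPoints(np.array(px,float).reshape(-1,1,2),K,d).reshape(-1,2)
    o=-R.T@t; D=np.c_[u,np.ones(len(u))]@R
    return o+D*((np.broadcast_to(z,len(u))-o[2])/D[:,2])[:,None]
def proj(n,P):
    m=env.camera_model(n)
    return cv2.projectPoints(np.array(P,float).reshape(-1,3),m["rvec"],m["tvec"],m["camera_matrix"],m["dist_coeffs"])[0].reshape(-1,2)
def t1(p): return np.array(p)/4+[190-.375,120-.375]
def s1(p): return np.array(p)/4+[240-.375,140-.375]
def t2(p): return np.array(p)/5+[390-.4,160-.4]
E
python3 - <<'E'
from h import *
np.set_printoptions(precision=1,suppress=True)
m=env.camera_model("top");R,_=cv2.Rodrigues(m["rvec"]);print("campos",-R.T@m["tvec"])
c=ray("top",t1([(160,490),(592,562),(640,245),(213,182)]),95); print(c)
fl,fr,rr,rl=c
ey=(fl-fr)+(rl-rr); ax=(rl-fl)+(rr-fr)
print("yawY",np.degrees(np.arctan2(-ey[0],ey[1])),"yawX",np.degrees(np.arctan2(ax[1],ax[0])),[np.linalg.norm(v) for v in(fl-fr,rl-rr,rl-fl,rr-fr)],c.mean(0))
f=ray("scene",s1([(108,250),(412,66)]),95);print("scene front corners",f)
b=ray("top",t2([(178,55),(470,125),(378,550),(80,478)]),16)
print("board",b.mean(0),b); d=b[0]-b[3]+b[1]-b[2];print(np.degrees(np.arctan2(d[1],d[0])))
s=ray("scene",[(221,262),(261,328),(207,366),(166,295)],16);print("board scene",s,s.mean(0))
k=ray("top",t1([(655,298),(760,315)]),127);print("knob",k)
l=ray("top",t1([(317,320),(304,358),(291,397),(281,437)]),78);print("loaf slashes",l,l.mean(0)); d=l[0]-l[3];print(np.degrees(np.arctan2(d[1],d[0])))
print("bun",ray("top",t1([(501,389)]),56),"jar",ray("top",t1([(711,106)]),85),"mug",ray("top",t1([(95,270)]),85))
l=ray("scene",s1([(380,158),(395,184),(412,211),(433,238)]),78);print("loaf scene",l,l.mean(0))
E
```

```text
campos [ 513.3   40.3 1233.8]
[[462.4 275.1  95. ]
 [419.8 -20.   95. ]
 [637.  -49.   95. ]
 [674.2 245.8  95. ]]
yawY -7.702289303818943 yawX -7.747694540176238 [np.float64(298.1885063687543), np.float64(297.13458666934025), np.float64(213.91091560774285), np.float64(219.20697263876)] [548.4 113.   95. ]
scene front corners [[423.6 -13.3  95. ]
 [469.7 277.7  95. ]]
board [ 537.1 -338.1   16. ] [[ 681.2 -278.5   16. ]
 [ 643.5 -453.1   16. ]
 [ 392.5 -398.3   16. ]
 [ 431.3 -222.5   16. ]]
-12.488932011697997
board scene [[ 442.7 -223.1   16. ]
 [ 672.9 -270.2   16. ]
 [ 645.6 -437.7   16. ]
 [ 410.1 -399.1   16. ]] [ 542.8 -332.5   16. ]
knob [[ 598.3  -57.1  127. ]
 [ 588.4 -127.5  127. ]]
loaf slashes [[581.6 173.4  78. ]
 [555.  181.7  78. ]
 [527.8 189.9  78. ]
 [500.  196.   78. ]] [541.1 185.2  78. ]
-15.496849087544069
bun [[536.8  44.5  56. ]] jar [[736.7 -97.9  85. ]] mug [[612.6 327.3  85. ]]
loaf scene [[505.4 203.1  78. ]
 [530.4 193.5  78. ]
 [556.8 184.6  78. ]
 [584.9 178.   78. ]] [544.4 189.8  78. ]
```

```bash
cat >> h.py <<'E'
from scipy.spatial.transform import Rotation as Ro
def rel(target,yang=None):
    s=env.read_state(); q=s["tcp_rot"]; R=Ro.from_quat([q[1],q[2],q[3],q[0]]).as_matrix()
    d=R.T@(np.array(target,float)-s["tcp_pos"])/25
    a=np.degrees(np.arctan2(R[1,1],R[0,1])); r=0
    if yang is not None: r=-((yang-a+90)%180-90)
    print("t",round(s["clock"],2),"tcp",s["tcp_pos"].round(1),"yang",round(a,1),"open",round(s["opening"],1),"F",s["force"].round(1))
    print("shift",d.round(2),"roll",round(r,1),"rows>=",round(np.linalg.norm(d)*25/41.7,1))
E
python3 - <<'E'
from h import *
rel([543,187,150],74.5)
E
```

```text
t 0.1 tcp [228.7 607.9 230.3] yang 69.4 open 85.3 F [ 0.3 -0.2 -0.9]
shift [-17.69 -11.33   3.23] roll -5.1 rows>= 12.7
```

Request:
jog_arm --commands '[[0,[-1.4,-0.9,0],-1],[0,[-2.8,-1.8,0],-2],[0,[-4.2,-2.7,0],-3],[0,[-5.6,-3.6,0],-4],[0,[-7,-4.5,0],-5]]'

```text
clock: 0.52
tcp_pos: [353.8, 439.5, 230.9]
tcp_rot: [-0.0, 0.135, 0.991, -0.0]
force: [0.6, 0.3, 0.6]
opening: 85.3
```

```bash
python3 -c "
from h import *
rel([543,187,150],74.5)"
```

```text
t 0.52 tcp [353.8 439.5 230.9] yang 74.5 open 85.3 F [0.6 0.3 0.6]
shift [-10.    -7.7    3.24] roll -0.0 rows>= 7.8
```

Request:
jog_arm --commands '[[0,[-1.2,-0.9,0],0],[0,[-2.4,-1.8,0],0],[0,[-3.6,-2.7,0],0],[0,[-4.8,-3.6,0],0],[0,[-6,-4.6,0],0]]'

```text
clock: 0.93
tcp_pos: [467.1, 289.0, 231.0]
tcp_rot: [-0.0, 0.136, 0.991, 0.0]
force: [-0.5, 0.3, -0.1]
opening: 85.3
```

Request:
jog_arm --commands '[[0,[-1.2,-0.9,0.6],0],[0,[-2.4,-1.8,1.2],0],[0,[-3.6,-2.7,2.0],0],[0,[-4,-3.1,3.2],0],[0,[-4,-3.1,3.2],0]]'

```text
clock: 1.35
tcp_pos: [540.9, 181.6, 145.3]
tcp_rot: [-0.003, 0.14, 0.99, -0.004]
force: [-0.9, -0.4, -0.6]
opening: 85.5
```

```bash
python3 -c "
from h import *
rel([543,187,36],74.5)
for n in ('scene','top'):
    a=env.read_camera(n); cv2.imwrite(f'pics/{n}1.png',cv2.resize(a[120:280,190:390] if n=='top' else a[120:270,240:440],None,fx=3,fy=3,interpolation=2))"
```

```text
t 1.35 tcp [540.9 181.6 145.3] yang 73.9 open 85.5 F [-0.9 -0.4 -0.6]
shift [-0.04  0.27  4.37] roll -0.6 rows>= 2.6
```

View pics/top1.png

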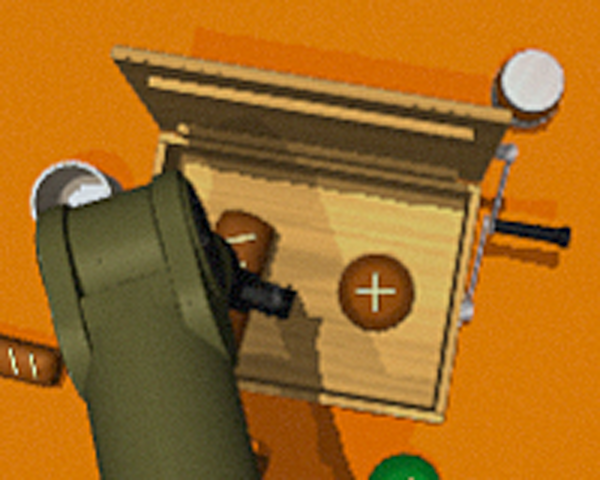

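View pics/scene1.png

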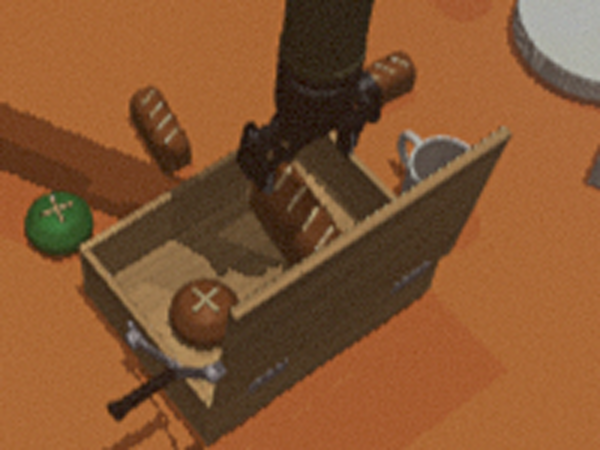

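The fingers straddle the loaf: in the scene view they sit either side of it at about (305,150) of the crop. I'll go down.

Request:
jog_arm --commands '[[0,[0,0,0],0],[0,[0,0,0],0]]'

```text
clock: 1.62
tcp_pos: [542.2, 191.0, 152.8]
tcp_rot: [0.001, 0.134, 0.991, 0.001]
force: [0.4, -0.5, -0.8]
opening: 85.4
```

```bash
python3 -c "
from h import *
rel([543,187,36],74.5)"
```

```text
t 1.62 tcp [542.2 191.  152.8] yang 74.5 open 85.4 F [ 0.4 -0.5 -0.8]
shift [-0.07 -0.16  4.67] roll 0.0 rows>= 2.8
```

Request:
jog_arm --commands '[[0,[-0.05,-0.12,1],0],[0,[-0.05,-0.12,2],0],[0,[-0.05,-0.12,3],0],[0,[-0.05,-0.12,4],0],[0,[-0.05,-0.12,4.65],0]]'

```text
clock: 2.03
tcp_pos: [541.6, 187.3, 34.2]
tcp_rot: [-0.0, 0.134, 0.991, 0.0]
force: [-1.8, -9.4, 25.6]
opening: 85.3
```

Request:
jog_arm --commands '[[0,[0,0,0],0],[255,[0,0,0],0],[255,[0,0,0],0],[255,[0,0,0],0],[255,[0,0,0],0]]'

```text
clock: 2.45
tcp_pos: [543.4, 187.2, 36.8]
tcp_rot: [0.001, 0.135, 0.991, 0.001]
force: [-0.6, 1.3, 4.7]
opening: 53.2
```

Request:
jog_arm --commands '[[255,[0,0,0],0],[255,[0,0,0],0],[255,[0,0,0],0],[255,[0,0,0],0]]'

```text
clock: 2.78
tcp_pos: [543.5, 187.2, 36.8]
tcp_rot: [0.001, 0.135, 0.991, 0.001]
force: [-0.4, 2.9, 5.8]
opening: 53.7
```

Request:
jog_arm --commands '[[255,[0,0,-0.6],0],[255,[0,0,-1.8],0],[255,[0,0,-3.2],0],[255,[0,0,-4.6],0],[255,[0,0,-6],0]]'

```text
clock: 3.2
tcp_pos: [541.7, 185.1, 186.1]
tcp_rot: [-0.0, 0.136, 0.991, -0.0]
force: [1.1, 0.9, -1.9]
opening: 53.7
```

Request:
jog_arm --commands '[[255,[0,0,-0.8],0],[255,[0,0,-1.2],0],[255,[0,0,-1.2],0]]'

```text
clock: 3.45
tcp_pos: [543.5, 185.9, 217.3]
tcp_rot: [0.002, 0.136, 0.991, 0.001]
force: [0.8, -0.4, -2.1]
opening: 53.7
```

```bash
python3 -c "
from h import *
rel([540,-335,217],77.5)"
```

```text
t 3.45 tcp [543.5 185.9 217.3] yang 74.4 open 53.7 F [ 0.8 -0.4 -2.1]
shift [ -5.48 -20.1   -0.03] roll -3.1 rows>= 12.5
```

Request:
jog_arm --commands '[[255,[-0.2,-0.8,0],0],[255,[-0.6,-2.2,0],-1],[255,[-1,-3.6,0],-2],[255,[-1.4,-5,0],-3],[255,[-1.8,-6.4,0],-3.1]]'

```text
clock: 3.87
tcp_pos: [541.0, 17.7, 212.3]
tcp_rot: [-0.002, 0.108, 0.994, -0.001]
force: [0.3, -0.3, -0.8]
opening: 53.5
```

```bash
python3 -c "
from h import *
rel([540,-335,217],77.5)"
```

```text
t 3.87 tcp [541.   17.7 212.3] yang 77.6 open 53.5 F [ 0.3 -0.3 -0.8]
shift [ -3.   -13.79  -0.18] roll 0.1 rows>= 8.5
```

Request:
jog_arm --commands '[[255,[-0.3,-1.4,0],0],[255,[-0.6,-2.8,0],0],[255,[-0.9,-4.2,0],0],[255,[-1.2,-5.6,0],0],[255,[-1.5,-7,0],0]]'

```text
clock: 4.28
tcp_pos: [539.7, -160.9, 212.4]
tcp_rot: [-0.002, 0.109, 0.994, 0.0]
force: [0.3, 0.8, -2.0]
opening: 53.1
```

Request:
jog_arm --commands '[[255,[-0.3,-1.4,0],0],[255,[-0.6,-2.8,0],0],[255,[-0.9,-4.2,0],0],[255,[-1.2,-5.6,0],0],[255,[-1.45,-6.6,0],0]]'

```text
clock: 4.7
tcp_pos: [538.5, -331.9, 212.2]
tcp_rot: [-0.002, 0.111, 0.994, -0.0]
force: [0.1, -0.4, -1.5]
opening: 53.7
```

Request:
jog_arm --commands '[[255,[0,0,0],0],[255,[0,0,0],0],[255,[0,0,0],0]]'

```text
clock: 4.95
tcp_pos: [540.4, -327.1, 212.7]
tcp_rot: [-0.002, 0.109, 0.994, 0.001]
force: [-0.3, 1.1, -2.3]
opening: 53.3
```

```bash
python3 -c "
from h import *
rel([540,-335,49],77.5)
for n in ('scene','top'):
    a=env.read_camera(n); cv2.imwrite(f'pics/{n}2.png',cv2.resize(a[120:320,340:540] if n=='top' else a[200:400,120:320],None,fx=3,fy=3,interpolation=2))"
```

```text
t 4.95 tcp [ 540.4 -327.1  212.7] yang 77.5 open 53.3 F [-0.3  1.1 -2.3]
shift [-0.08 -0.32  6.55] roll 0.0 rows>= 3.9
```

View pics/top2.png

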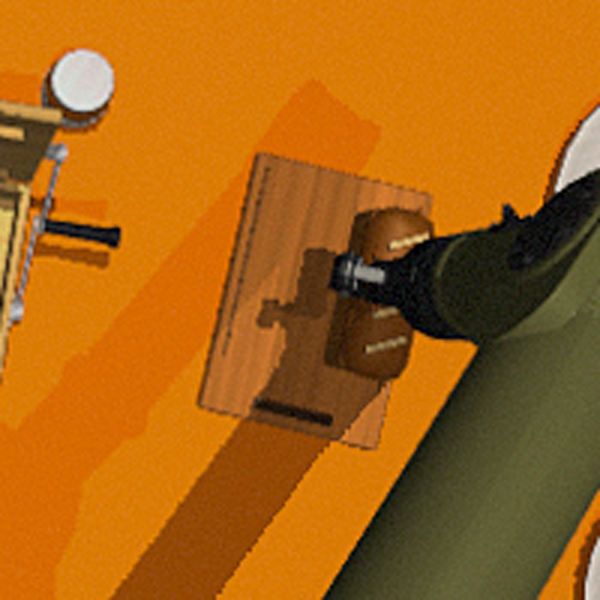

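View pics/scene2.png

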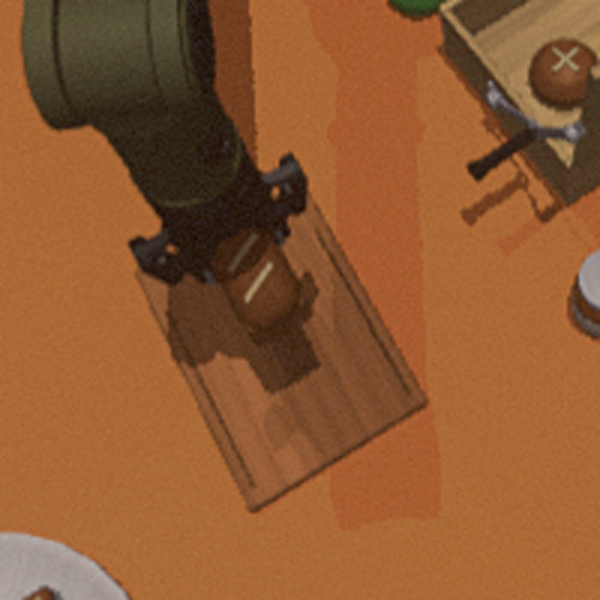

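Request:
jog_arm --commands '[[255,[0,-0.2,1.3],0],[255,[-0.05,-0.3,2.7],0],[255,[-0.05,-0.3,4.1],0],[255,[-0.05,-0.3,5.3],0],[255,[-0.05,-0.3,6.1],0]]'

```text
clock: 5.47
tcp_pos: [539.6, -332.9, 58.9]
tcp_rot: [-0.002, 0.108, 0.994, 0.001]
force: [0.1, 0.2, -2.4]
opening: 53.2
```

Request:
jog_arm --commands '[[255,[0,0,0.2],0],[255,[0,0,0.4],0],[255,[0,0,0.5],0],[255,[0,0,0.5],0],[255,[0,0,0.5],0]]'

```text
clock: 5.88
tcp_pos: [541.8, -336.5, 51.7]
tcp_rot: [0.001, 0.109, 0.994, -0.0]
force: [0.4, 0.6, -2.5]
opening: 53.5
```

Request:
jog_arm --commands '[[255,[0,0,0.1],0],[255,[0,0,0.18],0],[255,[0,0,0.22],0],[255,[0,0,0.22],0]]'

```text
clock: 6.22
tcp_pos: [540.8, -336.2, 44.8]
tcp_rot: [0.0, 0.109, 0.994, 0.0]
force: [0.5, 0.2, -1.8]
opening: 53.6
```

Request:
jog_arm --commands '[[255,[0,0,0.05],0],[255,[0,0,0.08],0],[255,[0,0,0.08],0]]'

```text
clock: 6.47
tcp_pos: [540.8, -336.2, 44.8]
tcp_rot: [0.0, 0.109, 0.994, 0.001]
force: [-3.9, 4.2, 11.5]
opening: 53.3
```

Contact. I'll release.

Request:
jog_arm --commands '[[200,[0,0,0],0],[100,[0,0,0],0],[0,[0,0,0],0],[0,[0,0,0],0],[0,[0,0,0],0]]'

```text
clock: 6.88
tcp_pos: [540.8, -336.2, 42.6]
tcp_rot: [0.0, 0.109, 0.994, -0.0]
force: [0.5, 0.5, -0.4]
opening: 84.9
```

Request:
jog_arm --commands '[[0,[0,0,0],0],[0,[0,0,-0.6],0],[0,[0,0,-1.8],0],[0,[0,0,-3.2],0],[0,[0,0,-4.6],0]]'

```text
clock: 7.3
tcp_pos: [540.0, -335.9, 157.9]
tcp_rot: [-0.001, 0.109, 0.994, 0.0]
force: [0.8, -0.2, 0.1]
opening: 85.3
```

Request:
jog_arm --commands '[[0,[0,0,-1],0],[0,[0,0,-2],0],[0,[0,0,-2],0]]'

```text
clock: 7.55
tcp_pos: [543.0, -338.1, 213.5]
tcp_rot: [0.004, 0.109, 0.994, -0.002]
force: [0.4, -0.9, 0.4]
opening: 85.6
```

```bash
python3 -c "
from h import *
rel([540,-335,217],77.5)
for n in ('scene','top'):
    a=env.read_camera(n); cv2.imwrite(f'pics/{n}3.png',cv2.resize(a[120:320,340:540] if n=='top' else a[200:400,120:320],None,fx=3,fy=3,interpolation=2))"
```

```text
t 7.55 tcp [ 543.  -338.1  213.5] yang 77.5 open 85.6 F [ 0.4 -0.9  0.4]
shift [ 0.14  0.09 -0.14] roll -0.0 rows>= 0.1
```

View pics/top3.png

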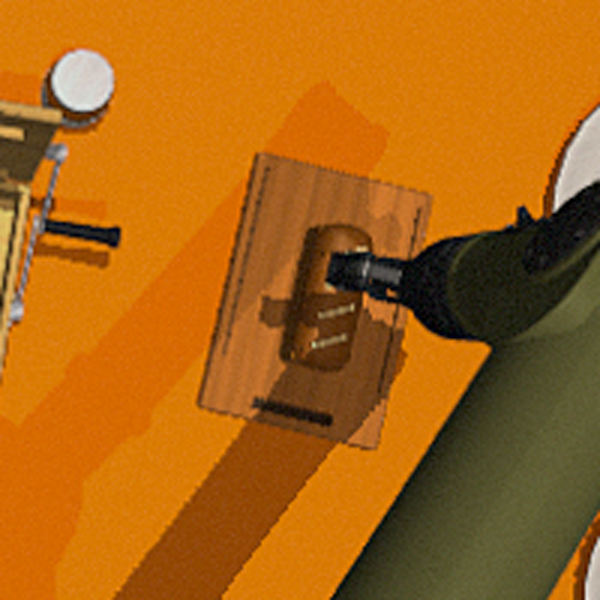

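View pics/scene3.png

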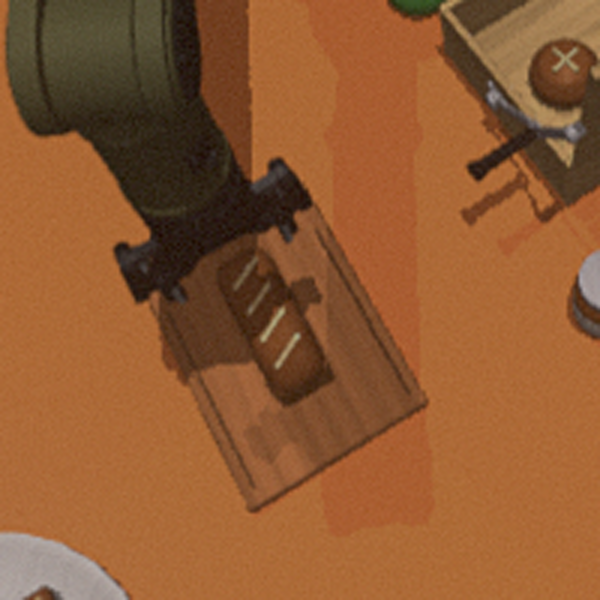

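The loaf lies centred and lengthways on the board. Next is the stay; first the geometry.

```bash
cat >> h.py <<'E'
C=np.array([549.5,113.5]); YAW=np.radians(-7.75)
def b2w(p):
    c,s=np.cos(YAW),np.sin(YAW); return np.array([C[0]+p[0]*c-p[1]*s, C[1]+p[0]*s+p[1]*c, p[2]])
def knob(v):
    a=2.441-v; return np.array([-5-102*np.cos(a),61+102*np.sin(a)])
def lidv(v):
    E=knob(v); H=np.array([110.,96]); r=118.5; d=E-H; L=np.hypot(*d)
    # P on circle r about H and 102 about E
    a=(r*r-102**2+L*L)/(2*L); h=np.sqrt(max(r*r-a*a,0)); u=d/L
    # P on the hinge side when open
    n=np.array([u[1],-u[0]]); out=[]
    for s in(1,-1):
        P=H+a*u+s*h*n-H; out.append(np.degrees(np.arctan2(P[1],P[0])))
    return out
E
python3 -c "
from h import *
print(env.read_state()['joints'].round(2))
for v in np.arange(0,2.2,.2): k=knob(v); print(round(v,2),k.round(0),np.round(lidv(v),0), b2w([k[0],-209,k[1]]).round(0))
k=knob(0);rel(b2w([k[0],-209,217]),-7.75)"
```

```text
[ 0.02  0.34  0.63  1.54 -0.21  1.32  2.02]
0.0 [ 73. 127.] [  82. -161.] [ 594. -103.  127.]
0.2 [ 58. 141.] [  80. -162.] [ 579. -101.  141.]
0.4 [ 41. 152.] [  84. -162.] [562. -99. 152.]
0.6 [ 22. 159.] [  91. -163.] [543. -97. 159.]
0.8 [  2. 163.] [  99. -163.] [523. -94. 163.]
1.0 [-18. 162.] [ 108. -163.] [503. -91. 162.]
1.2 [-38. 158.] [ 118. -163.] [484. -88. 158.]
1.4 [-57. 149.] [ 128. -163.] [465. -86. 149.]
1.6 [-73. 137.] [ 138. -163.] [449. -84. 137.]
1.8 [-87. 122.] [ 149. -164.] [435. -82. 122.]
2.0 [-97. 105.] [ 159. -164.] [425. -80. 105.]
t 7.65 tcp [ 541.1 -336.5  208.4] yang 77.5 open 85.3 F [-1.   0.8 -0.5]
shift [-0.03  9.56 -0.35] roll 85.2 rows>= 5.7
```

Request:
jog_arm --commands '[[0,[0,0.4,0],5],[0,[0,1.4,0],10]]'

```text
clock: 7.82
tcp_pos: [545.4, -305.5, 205.9]
tcp_rot: [-0.001, 0.2, 0.98, -0.001]
force: [-0.5, -0.0, -1.0]
opening: 85.2
```

```bash
python3 -c "
from h import *
print(env.read_state()['joints'].round(2))
k=knob(0);rel(b2w([k[0],-209,217]),-7.75)"
```

```text
[-0.06  0.32  0.65  1.57 -0.2   1.32  1.79]
t 7.82 tcp [ 545.4 -305.5  205.9] yang 66.9 open 85.2 F [-0.5 -0.  -1. ]
shift [ 1.4   8.19 -0.47] roll 74.6 rows>= 5.0
```

Request:
jog_arm --commands '[[0,[0.1,0.8,0],7],[0,[0.3,1.6,0],14],[0,[0.4,2.4,0],21],[0,[0.5,3.2,0],28],[0,[0.7,4.0,0],35]]'

```text
clock: 8.23
tcp_pos: [569.8, -201.5, 205.4]
tcp_rot: [-0.001, 0.484, 0.875, -0.001]
force: [0.1, 0.2, -0.4]
opening: 85.3
```

```bash
python3 -c "
from h import *
print(env.read_state()['joints'].round(2))
k=knob(0);rel(b2w([k[0],-209,217]),-7.75)"
```

```text
[-0.29  0.28  0.7   1.63 -0.19  1.31  1.01]
t 8.23 tcp [ 569.8 -201.5  205.4] yang 32.1 open 85.3 F [ 0.1  0.2 -0.4]
shift [ 2.81  2.89 -0.46] roll 39.9 rows>= 2.4
```

Request:
jog_arm --commands '[[0,[0.2,0.2,-0.4],7],[0,[0.4,0.4,-0.4],14],[0,[0.8,0.8,-0.4],21],[0,[1.2,1.2,-0.4],28],[0,[1.6,1.6,-0.4],35]]'

```text
clock: 8.65
tcp_pos: [581.7, -146.8, 215.5]
tcp_rot: [-0.001, 0.725, 0.689, -0.001]
force: [0.1, -0.8, -0.0]
opening: 85.7
```

```bash
python3 -c "
from h import *
print(env.read_state()['joints'].round(2))
k=knob(0);rel(b2w([k[0],-209,200]),-7.75)
for n in ('scene','top'):
    a=env.read_camera(n); cv2.imwrite(f'pics/{n}4.png',cv2.resize(a[80:280,240:440] if n=='top' else a[120:320,200:400],None,fx=3,fy=3,interpolation=2))"
```

```text
[-0.44  0.27  0.77  1.63 -0.19  1.32  0.31]
t 8.65 tcp [ 581.7 -146.8  215.5] yang -2.9 open 85.7 F [ 0.1 -0.8 -0. ]
shift [1.75 0.39 0.62] roll 4.9 rows>= 1.1
```

View pics/top4.png

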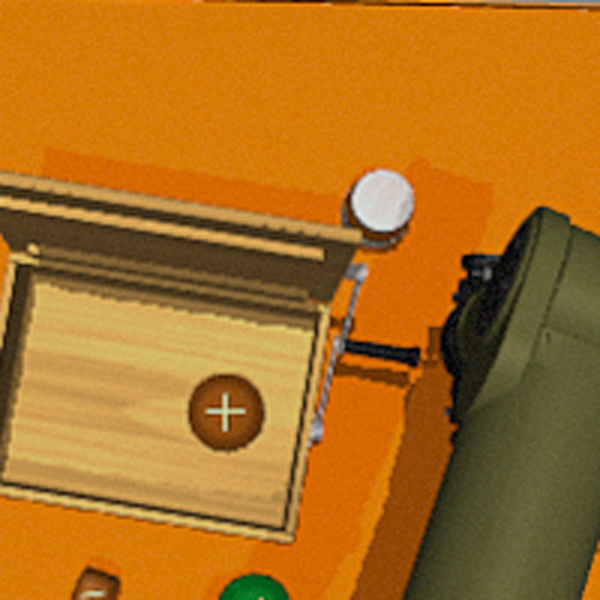

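View pics/scene4.png

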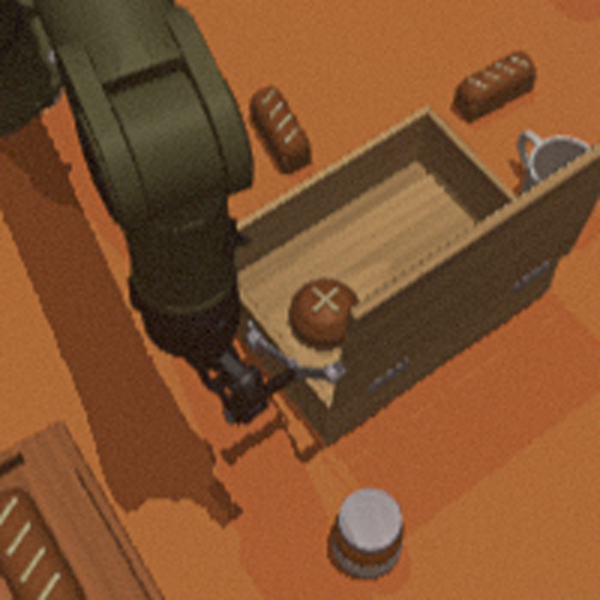

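Request:
jog_arm --commands '[[0,[0.4,0.1,0.2],2.5],[0,[0.8,0.2,0.3],4.9],[0,[1.2,0.3,0.5],4.9],[0,[1.6,0.39,0.6],4.9],[0,[1.6,0.39,0.6],4.9]]'

```text
clock: 9.17
tcp_pos: [594.1, -105.3, 201.0]
tcp_rot: [-0.001, 0.749, 0.662, -0.0]
force: [0.3, 0.4, -0.3]
opening: 85.3
```

Request:
jog_arm --commands '[[0,[0,0,0],0]]'

```text
clock: 9.25
tcp_pos: [593.9, -107.7, 201.9]
tcp_rot: [-0.0, 0.75, 0.661, -0.001]
force: [-0.3, -0.8, -0.5]
opening: 85.2
```

```bash
python3 -c "
from h import *
k=knob(0);rel(b2w([k[0],-211,109]),-7.75)
for n in ('scene','top'):
    a=env.read_camera(n); cv2.imwrite(f'pics/{n}5.png',cv2.resize(a[80:280,240:440] if n=='top' else a[160:310,230:380],None,fx=3,fy=3,interpolation=2))"
```

```text
t 9.25 tcp [ 593.9 -107.7  201.9] yang -7.2 open 85.2 F [-0.3 -0.8 -0.5]
shift [ 0.09 -0.03  3.72] roll 0.5 rows>= 2.2
```

View pics/top5.png

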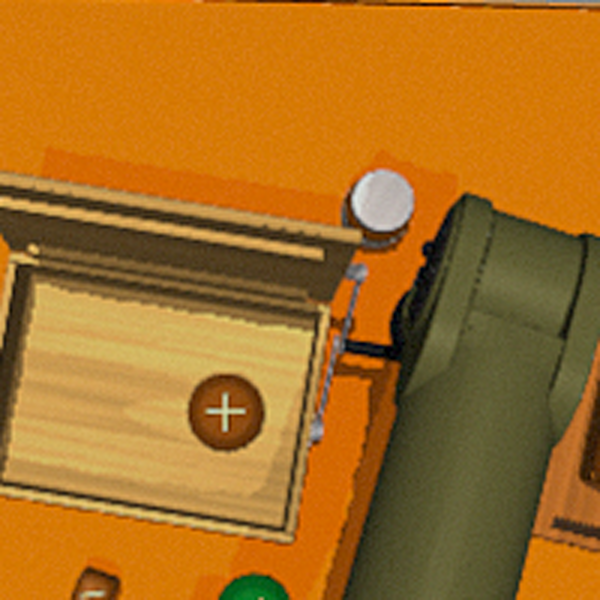

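View pics/scene5.png

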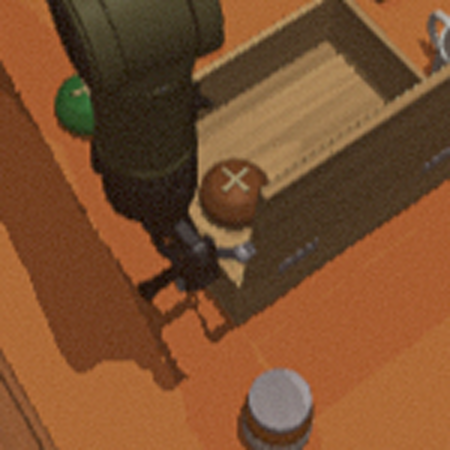

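Request:
jog_arm --commands '[[0,[0.08,0,0.8],0],[0,[0.08,0,1.6],0],[0,[0.08,0,2.4],0],[0,[0.08,0,3.2],0],[0,[0.08,0,3.7],0]]'

```text
clock: 9.77
tcp_pos: [593.3, -107.0, 108.4]
tcp_rot: [-0.0, 0.752, 0.66, -0.001]
force: [-0.5, -0.0, -0.3]
opening: 85.1
```

Request:
jog_arm --commands '[[0,[0,0,0],0],[80,[0,0,0],0],[140,[0,0,0],0],[180,[0,0,0],0]]'

```text
clock: 10.1
tcp_pos: [595.4, -106.6, 111.6]
tcp_rot: [0.001, 0.751, 0.66, 0.001]
force: [-0.3, -0.2, 0.3]
opening: 51.4
```

```bash
python3 -c "
from h import *
k=knob(0);rel(b2w([k[0],-211,109]),-7.75)
for n in ('scene',):
    a=env.read_camera(n); cv2.imwrite(f'pics/{n}6.png',cv2.resize(a[160:310,230:380],None,fx=4,fy=4,interpolation=2))"
```

```text
t 10.1 tcp [ 595.4 -106.6  111.6] yang -7.4 open 51.4 F [-0.3 -0.2  0.3]
shift [ 0.04 -0.09  0.11] roll 0.3 rows>= 0.1
```

View pics/scene6.png

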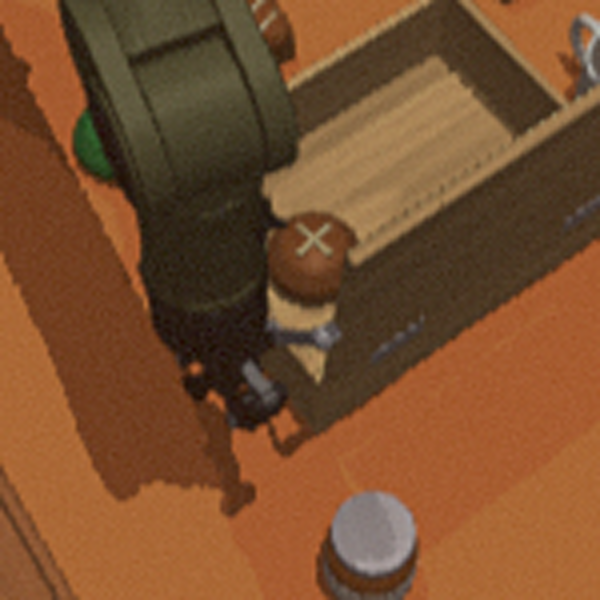

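Request:
jog_arm --commands '[[200,[0,-0.05,0],0],[225,[0,-0.05,0],0],[255,[0,-0.05,0],0],[255,[0,-0.05,0],0],[255,[0,-0.05,0],0]]'

```text
clock: 10.57
tcp_pos: [590.6, -105.1, 110.7]
tcp_rot: [-0.003, 0.751, 0.66, -0.001]
force: [-8.5, 2.3, 9.6]
opening: 12.8
```

Request:
jog_arm --commands '[[255,[0,0,0],0],[255,[0,0,0],0]]'

```text
clock: 10.73
tcp_pos: [590.6, -105.1, 110.7]
tcp_rot: [-0.003, 0.751, 0.66, -0.001]
force: [-8.5, 3.4, 9.1]
opening: 12.1
```

```bash
python3 -c "
from h import *
k=knob(0);rel(b2w([k[0],-211,109]),-7.75)"
```

```text
t 10.73 tcp [ 590.6 -105.1  110.7] yang -7.4 open 12.1 F [-8.5  3.4  9.1]
shift [0.   0.11 0.07] roll 0.3 rows>= 0.1
```

```bash
python3 -c "
from h import *
for n in ('scene','top'):
    a=env.read_camera(n); cv2.imwrite(f'pics/{n}7.png',cv2.resize(a[140:240,290:400] if n=='top' else a[200:290,260:360],None,fx=6,fy=6,interpolation=2))
print(proj('scene',[b2w([73,-163,127]),b2w([73,-233,127]),[590.6,-105.1,129.4]]))
"
```

```text
[[296.75068957 244.63992855]
 [276.27890908 258.73293264]
 [282.14825327 253.16168086]]
```

View pics/scene7.png

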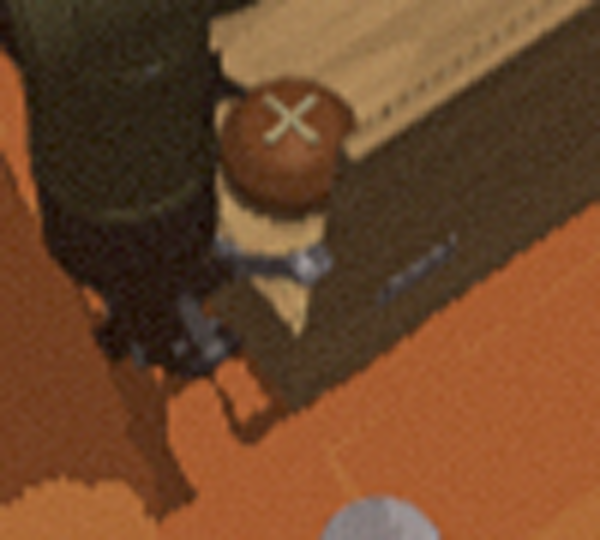

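View pics/top7.png

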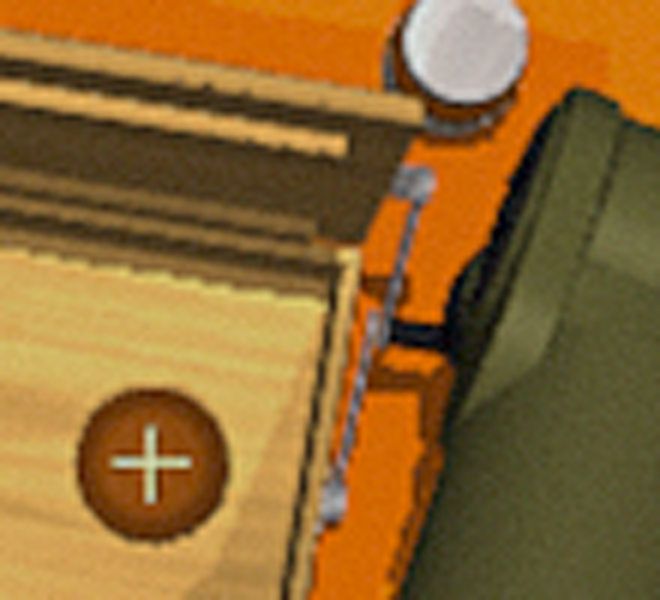

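```bash
python3 -c "
from h import *
for a,b in((0,.5),(.5,1.0),(1.,1.5),(1.5,2.2)):
  for v in np.linspace(a,b,6)[1:]:
    d=(knob(v)-knob(a))/25; print(round(v,2),[0,round(d[0],2),round(-d[1],2)])"
```

```text
0.1 [0, np.float64(-0.28), np.float64(-0.3)]
0.2 [0, np.float64(-0.58), np.float64(-0.57)]
0.3 [0, np.float64(-0.92), np.float64(-0.8)]
0.4 [0, np.float64(-1.27), np.float64(-1.01)]
0.5 [0, np.float64(-1.64), np.float64(-1.17)]
0.6 [0, np.float64(-0.39), np.float64(-0.13)]
0.7 [0, np.float64(-0.79), np.float64(-0.22)]
0.8 [0, np.float64(-1.19), np.float64(-0.27)]
0.9 [0, np.float64(-1.6), np.float64(-0.27)]
1.0 [0, np.float64(-2.0), np.float64(-0.24)]
1.1 [0, np.float64(-0.4), np.float64(0.07)]
1.2 [0, np.float64(-0.79), np.float64(0.19)]
1.3 [0, np.float64(-1.17), np.float64(0.34)]
1.4 [0, np.float64(-1.53), np.float64(0.53)]
1.5 [0, np.float64(-1.87), np.float64(0.75)]
1.64 [0, np.float64(-0.44), np.float64(0.37)]
1.78 [0, np.float64(-0.82), np.float64(0.79)]
1.92 [0, np.float64(-1.14), np.float64(1.27)]
2.06 [0, np.float64(-1.38), np.float64(1.78)]
2.2 [0, np.float64(-1.56), np.float64(2.32)]
```

Request:
jog_arm --commands '[[255,[0,-0.14,-0.15],0],[255,[0,-0.28,-0.3],0],[255,[0,-0.43,-0.44],0],[255,[0,-0.58,-0.57],0]]'

```text
clock: 11.17
tcp_pos: [578.1, -103.3, 124.2]
tcp_rot: [-0.001, 0.751, 0.66, -0.0]
force: [2.6, 1.4, -7.0]
opening: 12.3
```

```bash
python3 -c "
from h import *
k=knob(.2);rel(b2w([k[0],-211,k[1]-18]),-7.75)"
```

```text
t 11.17 tcp [ 578.1 -103.3  124.2] yang -7.4 open 12.3 F [ 2.6  1.4 -7. ]
shift [-0.    0.03  0.05] roll 0.4 rows>= 0.0
```

Position tracks the circle and the force is low. I'll continue to v=1.0.

Request:
jog_arm --commands '[[255,[0,-0.17,-0.12],0],[255,[0,-0.34,-0.23],0],[255,[0,-0.52,-0.34],0],[255,[0,-0.69,-0.44],0],[255,[0,-1.06,-0.6],0]]'

```text
clock: 11.58
tcp_pos: [554.4, -99.9, 140.6]
tcp_rot: [0.001, 0.751, 0.66, 0.002]
force: [6.5, 4.1, -4.6]
opening: 11.9
```

Request:
jog_arm --commands '[[255,[0,-0.39,-0.13],0],[255,[0,-0.79,-0.22],0],[255,[0,-1.19,-0.27],0],[255,[0,-1.6,-0.27],0],[255,[0,-1.6,-0.27],0]]'

```text
clock: 12.0
tcp_pos: [514.4, -94.0, 149.2]
tcp_rot: [0.001, 0.751, 0.66, 0.004]
force: [0.6, 5.9, 6.8]
opening: 12.1
```

```bash
python3 -c "
from h import *
k=knob(.9);rel(b2w([k[0],-211,k[1]-18]),-7.75)
for n in ('scene','top'):
    a=env.read_camera(n); cv2.imwrite(f'pics/{n}8.png',cv2.resize(a[80:280,220:420] if n=='top' else a[100:300,220:420],None,fx=3,fy=3,interpolation=2))"
```

```text
t 12.0 tcp [514.4 -94.  149.2] yang -7.4 open 12.1 F [0.6 5.9 6.8]
shift [-0.03 -0.05  0.17] roll 0.4 rows>= 0.1
```

View pics/top8.png

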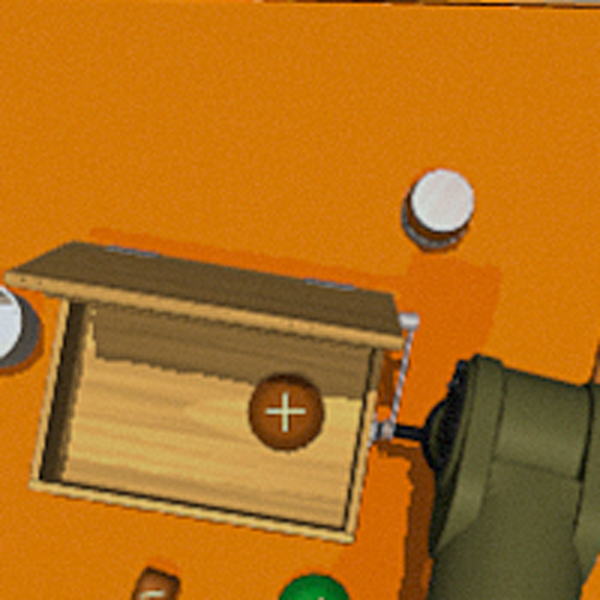

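View pics/scene8.png

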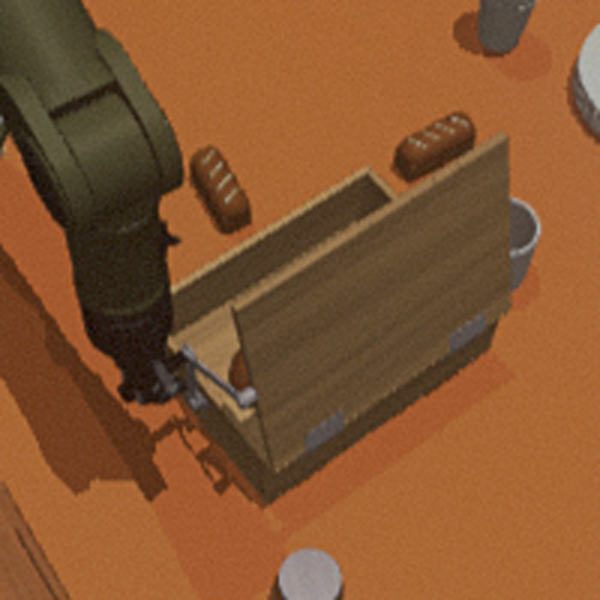

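Request:
jog_arm --commands '[[255,[0.03,-0.4,0.08],0],[255,[0.03,-0.8,0.15],0],[255,[0.03,-1.2,0.26],0],[255,[0.03,-1.58,0.42],0],[255,[0.03,-1.94,0.62],0]]'

```text
clock: 12.52
tcp_pos: [468.0, -87.4, 136.0]
tcp_rot: [0.001, 0.751, 0.66, 0.004]
force: [-8.0, 7.0, 26.5]
opening: 11.9
```

```bash
python3 -c "
from h import *
k=knob(1.4);rel(b2w([k[0],-211,k[1]-18]),-7.75)
for n in ('scene','top'):
    a=env.read_camera(n); cv2.imwrite(f'pics/{n}9.png',cv2.resize(a[80:280,220:420] if n=='top' else a[100:300,220:420],None,fx=3,fy=3,interpolation=2))"
```

```text
t 12.52 tcp [468.  -87.4 136. ] yang -7.4 open 11.9 F [-8.   7.  26.5]
shift [-0.04 -0.12  0.2 ] roll 0.3 rows>= 0.1
```

View pics/top9.png

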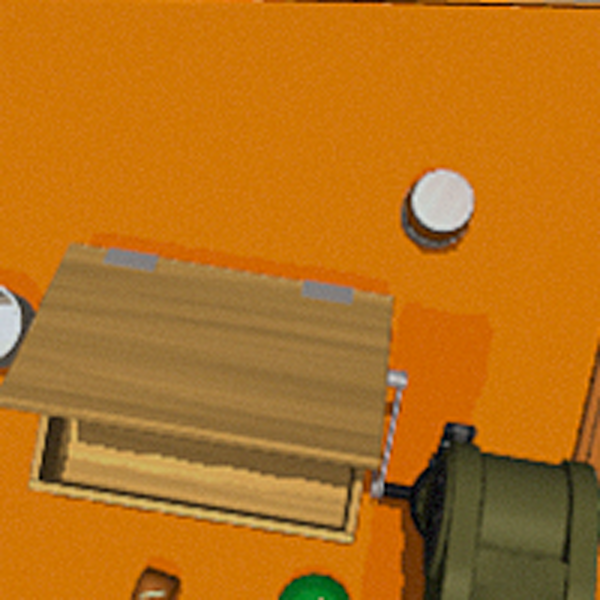

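View pics/scene9.png

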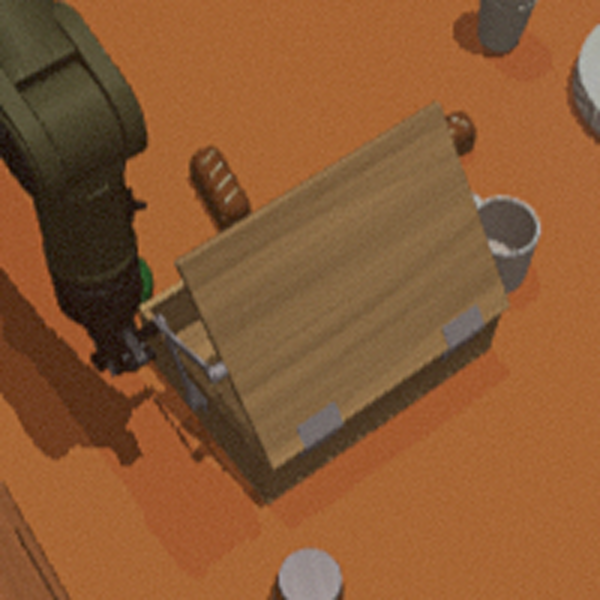

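Request:
jog_arm --commands '[[255,[0,-0.17,0.11],0],[255,[0,-0.34,0.23],0],[255,[0,-0.5,0.35],0],[255,[0,-0.65,0.49],0],[255,[0,-0.78,0.63],0]]'

```text
clock: 13.03
tcp_pos: [442.5, -83.9, 116.9]
tcp_rot: [-0.004, 0.751, 0.66, -0.0]
force: [-15.3, 9.4, 19.7]
opening: 12.3
```

```bash
python3 -c "
from h import *
print(env.read_state()['joints'].round(2))
k=knob(1.6);rel(b2w([k[0],-211,k[1]-18]),-7.75)"
```

```text
[-0.62 -0.03  0.75  2.08  0.02  1.09 -0.01]
t 13.03 tcp [442.5 -83.9 116.9] yang -7.4 open 12.3 F [-15.3   9.4  19.7]
shift [-0.04  0.26 -0.09] roll 0.3 rows>= 0.2
```

Request:
jog_arm --commands '[[255,[0.03,-0.2,0.15],0],[255,[0.03,-0.4,0.36],0],[255,[0.03,-0.55,0.56],0],[255,[0.03,-0.68,0.76],0],[255,[0.03,-0.8,0.96],0]]'

```text
clock: 13.45
tcp_pos: [423.5, -81.1, 91.4]
tcp_rot: [-0.003, 0.751, 0.66, -0.0]
force: [-4.6, 7.4, 6.3]
opening: 12.6
```

```bash
python3 -c "
from h import *
print(env.read_state()['joints'].round(2))
k=knob(2.0);rel(b2w([k[0],-211,k[1]-18]),-7.75)
for n in ('scene','top'):
    a=env.read_camera(n); cv2.imwrite(f'pics/{n}10.png',cv2.resize(a[80:280,220:420] if n=='top' else a[100:300,220:420],None,fx=3,fy=3,interpolation=2))"
```

```text
[-0.62 -0.05  0.74  2.15  0.04  1.03 -0.02]
t 13.45 tcp [423.5 -81.1  91.4] yang -7.4 open 12.6 F [-4.6  7.4  6.3]
shift [-0.05  0.05  0.19] roll 0.3 rows>= 0.1
```

View pics/top10.png

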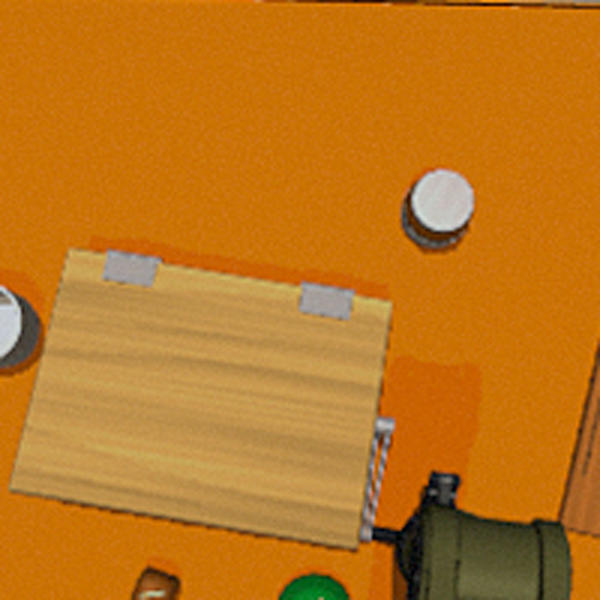

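View pics/scene10.png

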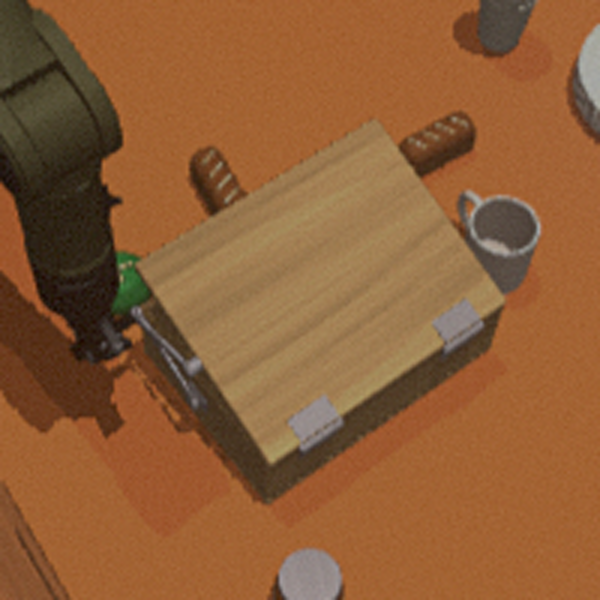

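Request:
jog_arm --commands '[[255,[0.03,-0.1,0.2],0],[255,[0.03,-0.18,0.45],0],[255,[0.03,-0.25,0.7],0],[255,[0.03,-0.28,0.9],0],[255,[0.03,-0.3,1.0],0]]'

```text
clock: 13.97
tcp_pos: [414.8, -79.9, 65.2]
tcp_rot: [-0.003, 0.752, 0.66, -0.001]
force: [-7.2, 5.6, 1.8]
opening: 11.9
```

```bash
python3 -c "
from h import *
k=knob(2.19);rel(b2w([k[0],-211,k[1]-18]),-7.75)"
```

```text
t 13.97 tcp [414.8 -79.9  65.2] yang -7.5 open 11.9 F [-7.2  5.6  1.8]
shift [-0.05  0.14 -0.13] roll 0.3 rows>= 0.1
```

Request:
jog_arm --commands '[[255,[0,0.05,0.1],0],[255,[0,0.05,0.2],0],[255,[0,0.05,0.2],0]]'

```text
clock: 14.22
tcp_pos: [414.0, -79.8, 59.4]
tcp_rot: [-0.005, 0.752, 0.66, -0.003]
force: [-10.4, 6.0, 1.3]
opening: 11.9
```

```bash
python3 -c "
from h import *
k=knob(2.19);rel(b2w([k[0],-211,k[1]-18]),-7.75)
for n in ('scene','top'):
    a=env.read_camera(n); cv2.imwrite(f'pics/{n}11.png',cv2.resize(a[80:280,220:420] if n=='top' else a[150:300,240:390],None,fx=3 if n=='top' else 4,fy=3 if n=='top' else 4,interpolation=2))
P=[b2w(p) for p in [(-122,150,107),(-122,-150,107),(110,-150,107),(-122,-150,115)]]
print(((proj('scene',P)-[240,150])*4).round(0), ((proj('top',P)-[220,80])*3).round(0))
"
```

```text
t 14.22 tcp [414.  -79.8  59.4] yang -7.5 open 11.9 F [-10.4   6.    1.3]
shift [-0.05  0.17 -0.36] roll 0.3 rows>= 0.2
[[393.   0.]
 [ 86. 192.]
 [274. 419.]
 [ 86. 187.]] [[ 22. 502.]
 [352. 554.]
 [391. 300.]
 [352. 555.]]
```

View pics/scene11.png

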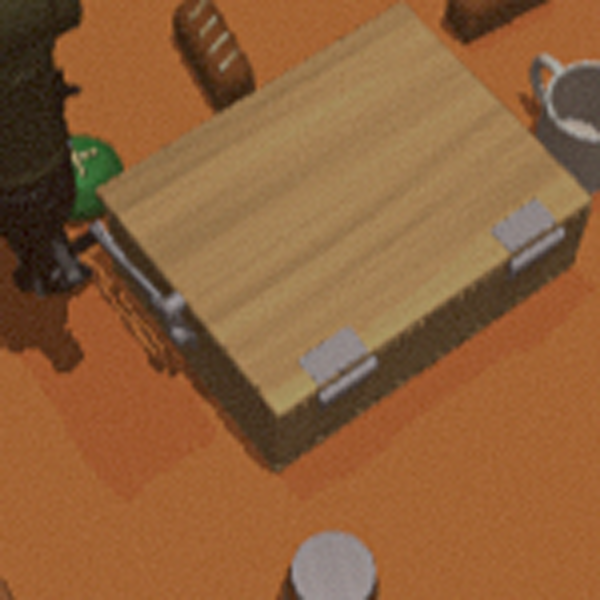

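View pics/top11.png

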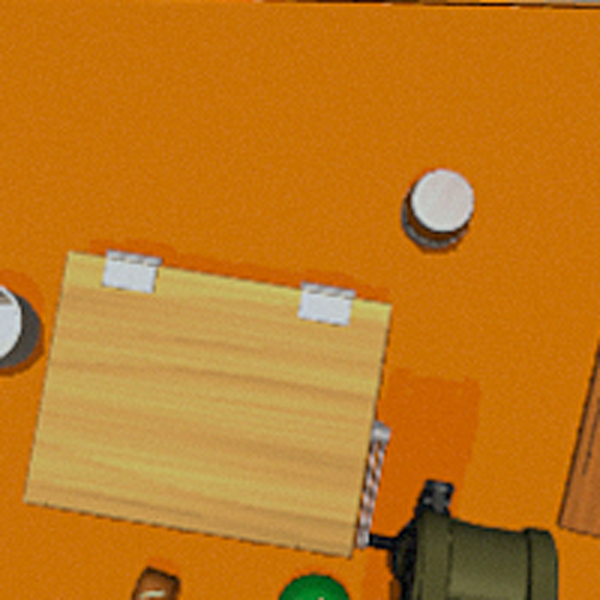

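Request:
jog_arm --commands '[[200,[0,0,0],0],[100,[0,0,0],0],[60,[0,0,0],0],[60,[0,0,0],0]]'

```text
clock: 14.65
tcp_pos: [420.4, -82.0, 61.9]
tcp_rot: [0.001, 0.751, 0.66, 0.001]
force: [0.3, -0.2, 0.3]
opening: 54.2
```

Request:
jog_arm --commands '[[60,[0,0,-0.8],0],[60,[0,0,-2],0],[60,[0,0,-3.4],0],[100,[0,0,-4.6],0],[255,[0,0,-4.8],0]]'

```text
clock: 15.07
tcp_pos: [422.8, -82.7, 186.4]
tcp_rot: [0.003, 0.752, 0.659, 0.004]
force: [1.3, -0.5, 0.1]
opening: 42.1
```

```bash
python3 -c "
from h import *
rel(b2w([-95,-20,160]),-7.75)
for n in ('scene',):
    a=env.read_camera(n); cv2.imwrite(f'pics/{n}12.png',cv2.resize(a[150:300,240:390],None,fx=4,fy=4,interpolation=2))
"
```

```text
t 15.07 tcp [422.8 -82.7 186.4] yang -7.5 open 42.1 F [ 1.3 -0.5  0.1]
shift [7.65 0.19 1.08] roll 0.3 rows>= 4.6
```

View pics/scene12.png

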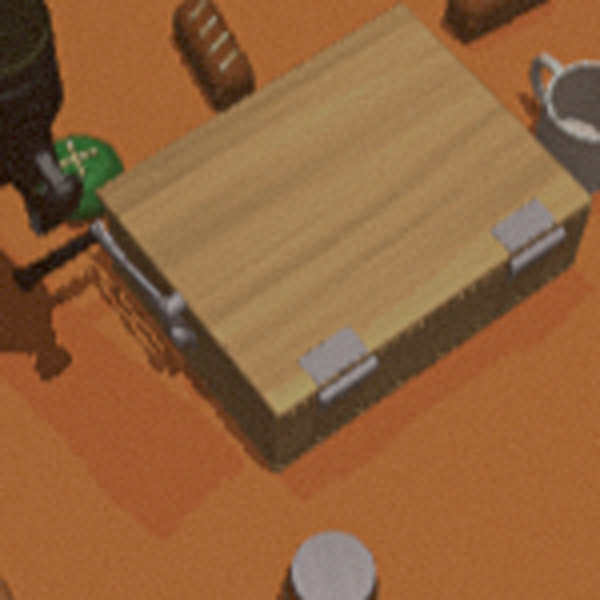

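The lid looks shut or nearly so, and the knob is free. To be sure, I'll press on the lid's front with shut fingers.

Request:
jog_arm --commands '[[255,[1.2,0.1,0],0],[255,[2.6,0.1,0],0],[255,[4,0.2,0],0],[255,[5.4,0.2,0.2],0],[255,[6.8,0.3,0.4],0]]'

```text
clock: 15.53
tcp_pos: [448.6, 87.1, 170.0]
tcp_rot: [-0.0, 0.752, 0.66, -0.0]
force: [0.2, -0.7, 0.3]
opening: 0.3
```

Request:
jog_arm --commands '[[255,[0.8,0,0.4],0],[255,[0.8,0,0.9],0],[255,[0.8,0,1.3],0],[255,[0.8,0,1.5],0]]'

```text
clock: 15.87
tcp_pos: [450.3, 104.9, 131.1]
tcp_rot: [-0.0, 0.752, 0.66, -0.002]
force: [0.3, 0.4, -0.7]
opening: -0.2
```

```bash
python3 -c "
from h import *
rel(b2w([-95,-20,107]),-7.75)"
```

```text
t 15.87 tcp [450.3 104.9 131.1] yang -7.5 open -0.2 F [ 0.3  0.4 -0.7]
shift [0.08 0.09 0.96] roll 0.3 rows>= 0.6
```

Request:
jog_arm --commands '[[255,[0,0,0.2],0],[255,[0,0,0.4],0],[255,[0,0,0.6],0],[255,[0,0,0.7],0]]'

```text
clock: 16.2
tcp_pos: [451.5, 105.7, 115.5]
tcp_rot: [-0.0, 0.752, 0.659, 0.0]
force: [-0.1, 0.6, -0.7]
opening: -0.2
```

Request:
jog_arm --commands '[[255,[0,0,0.1],0],[255,[0,0,0.2],0],[255,[0,0,0.2],0]]'

```text
clock: 16.45
tcp_pos: [451.4, 106.2, 110.6]
tcp_rot: [-0.0, 0.751, 0.66, -0.0]
force: [-1.0, -0.6, -0.1]
opening: -0.1
```

Request:
jog_arm --commands '[[255,[0,0,0.1],0],[255,[0,0,0.2],0],[255,[0,0,0.3],0]]'

```text
clock: 16.7
tcp_pos: [452.2, 106.5, 107.1]
tcp_rot: [-0.001, 0.751, 0.66, 0.0]
force: [-16.3, -5.7, 48.0]
opening: -0.2
```

Request:
jog_arm --commands '[[255,[0,0,0.1],0],[255,[0,0,0.1],0],[255,[0,0,0.1],0]]'

```text
clock: 16.95
tcp_pos: [452.2, 106.5, 107.1]
tcp_rot: [-0.001, 0.751, 0.66, 0.0]
force: [-18.7, -5.8, 48.0]
opening: 0.1
```

The lid is hard against its stop at 107.1 mm, which means shut. I'll retreat and check.

Request:
jog_arm --commands '[[255,[0,0,-0.6],0],[255,[0,0,-1.8],0],[255,[0,0,-3.2],0],[255,[0,0,-4.4],0],[255,[0,0,-4.4],0]]'

```text
clock: 17.37
tcp_pos: [455.1, 107.4, 217.0]
tcp_rot: [0.001, 0.751, 0.66, 0.005]
force: [1.2, 1.2, 0.1]
opening: 0.1
```

Request:
jog_arm --commands '[[255,[0,0,0],0],[255,[0,0,0],0],[255,[0,0,0],0],[255,[0,0,0],0]]'

```text
clock: 17.7
tcp_pos: [450.7, 106.1, 209.4]
tcp_rot: [-0.0, 0.751, 0.66, -0.001]
force: [-0.3, 0.5, -0.5]
opening: 0.2
```

```bash
python3 -c "
from h import *
rel(b2w([-95,-20,217]))
for n in ('scene','top'): cv2.imwrite(f'pics/{n}13.png',env.read_camera(n))"
```

```text
t 17.7 tcp [450.7 106.1 209.4] yang -7.4 open 0.2 F [-0.3  0.5 -0.5]
shift [ 0.03  0.08 -0.3 ] roll 0 rows>= 0.2
```

View pics/scene13.png

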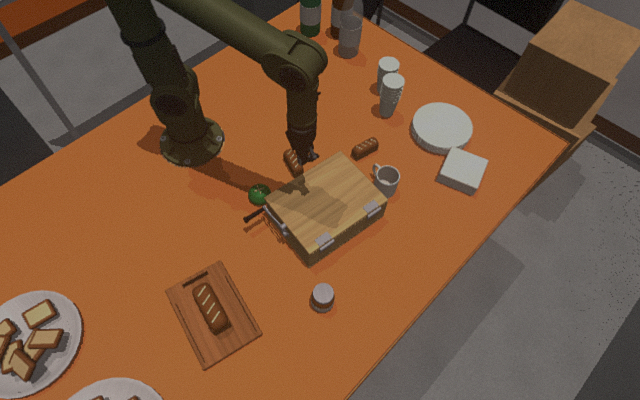

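View pics/top13.png

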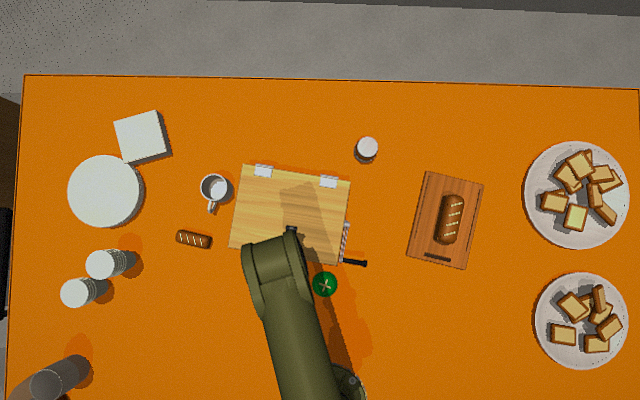

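The lid is shut. The loaf is centred on the board at (450,219) in the top view, the mug (214,187) and jar (367,148) haven't moved, and the arm is clear.

```bash
python3 -c "
from h import *
print(env.job_done())"
```

```text
the job is handed in; nothing more can be done
None
```

I finished the job and handed it in at about 17.7 s of the 72 s allowed; no verdict is given.

- **Loaf:** I gripped it across its width, carried it over and lowered it onto the board until I felt contact, then let go. The last pictures show it upright, lengthways and near the board's middle.
- **Stay and lid:** I pinched the knob and led it round its circle, which broke the stay and drew the lid down slowly. I then pressed the lid's front edge with the shut fingers. It was hard against its stop at 107.1 mm, where about 107 mm means shut.
- **Bun, mug and jar:** The mug and jar are at the same pixels as at the start. I last saw the bun in place in the box before the lid closed over it. The arm was clear of everything, with forces of about 0.5 N.

Three readings did not agree cleanly:
- **Knob grip:** The fingers read about 12 mm on the 15 mm knob, and seemed to slip slightly over the last few mm. That is why I pressed the lid as a separate step.
- **Lid corner:** In one scene-camera view, the lid's front corners sat about 3 pixels from where I expected. The touch check did not bear out a gap.
- **Press force:** The wrist read about 48 N upward during the press. I made it with the fingertips and it was under the 120 N wrist limit, but I can't confirm how it counts against the 40 N limit on the arm or gripper's body.

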